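Stack a truck's bushings and hanger on the kingpin

ROBOT

A 6-joint arm with a two-finger parallel gripper is mounted at the origin on the work surface. World frame = base frame: x ahead of the robot, y to its left, z up, the work surface at z = 0. Lengths are in m, angles in rad, forces in N, time in s.
With the tool pointing down it reaches from about 0.325 to 0.85 m from the base axis. Payload 4.4 kg.
Tool frame: the origin (TCP) lies at the very end of the fingers, on their centre line; the grasp point (between the pads) lies 19 mm behind it (arm.grip_point_offset is the distance from the TCP to the grasp point, in m); z points along the fingers, y is the line along which they close (so a half turn about z gives the same grasp; the last joint's range is limited). The gripper opens to 94 mm and grips with 3 to 60 N. Pads are 16 mm wide; open, the fingers measure 119 mm over their backs; the gripper's body (75 mm by 177 mm) begins 78 mm behind the grasp point.
Start: joints at [0.982, 0.207, 1.542, -0, 1.393, -0.15], TCP at [0.244, 0.521, 0.205] pointing down, gripper open.
Joint ranges: [-2.73, 2.73], [-0.86, 2.22], [0.23, 2.46], [-1.11, 4.25], [0.08, 2.63], [-2.82, 2.82]. Speed limits (rad/s): [2.79, 2.79, 3.14, 3.14, 3.14, 3.14].

INTERFACE

Orientations are given as a unit quaternion [x, y, z, w].
In Python, from station import telemetry, capture, ticket, arm gives the robot as it stands.
- The arm moves only by the tool drive_tool, never from a script. Its argument "series" is a list of rows, each a list of 7 numbers: the opening, from 0 (shut) to 1 (fully open), then the shift along the world's x, y, z normalised to -1 to 1, where 1 is 0.2 m, then the turn, a rotation vector about the world's x, y, z normalised to -1 to 1, where 1 is 0.5 rad. A call has exactly 8 rows; each row is the pose to reach, as a shift and turn from the pose commanded when the call began; what a row does not reach only later rows make up. A row lasts 1/8 s, in which the tool goes at most 62.5 mm and 10.7 degrees, less where a joint would pass 70% of its speed; a pose out of reach is approached as far as the arm can. A call with a number of a shift or a turn outside -1 to 1 is refused whole. A call with a gripper value outside its range is refused whole. The fingers move at their own pace and stop on an object; "newtons" is the grip in N (left out, the last holds). Time passes only in rows, so rows that repeat a pose let the fingers close, or fill a call up. It gives the time, the measured TCP pose, the force, the opening and the grip force at its end, in the units of the state.
- telemetry.state(): the state, without advancing time (a new reading comes with each control period).
- capture(name): name is "side" or "top" or "wrist"; returns a dict with "pixels" (400x640x3 uint8, red, green, blue), "camera_matrix" (3x3 intrinsics, pixels), "k1" (the pictures are not rectified: a ray, as slopes to the right and down, at radius r is drawn at 1 + k1 r^2 times it, then the intrinsics apply), "eye" and "rotation" of the camera in the world. Camera axes: x right, y up, looking along -z (the intrinsics and any distortion apply to the point x, -y, -z); pixel columns grow to the right and rows downward; lengths in m; the calibration is good to about 2 mm. A picture is of the moment at which its call begins. There is no depth.
- ticket.close_job(): hands the job in; it is judged then, once.
The state is a dict: "time_s": time; "q": joint angles; "qd": joint speeds; "tau": joint torques, N m; "eef_pos": TCP position; "tcp_rot": TCP orientation; "wrist_force": force on the tool from outside, world axes, zero at the start; "torque": the same for the moment, N m; "gripper_width": opening from 0.0 (shut) to 1.0 (fully open); "grip_force": force on a finger pad.
Only numpy, scipy, OpenCV 4.12 (cv2) and the standard library are available. Lean on these libraries where they do the work, as an engineer would, in place of code of your own. Each camera call takes 0.05 s, during which the arm holds its last target. There are 200 camera calls.

TASK

Assemble the skate truck on the kingpin of the blue baseplate, from the bottom up in this order: the orange barrel bushing, the hanger with its axle at right angles to the baseplate's long sides, the stepped orange bushing wide end down, and last the steel collar, using the two bushings lying out on the counter, not those in the tray. Lower each part down the pin until it rests on the one below, rather than dropping it, and leave everything else on the counter where it is.

Things in the scene. Friction and masses are not known exactly. Their poses are not given: they have to be found in the camera images.
- baseplate: Target, fixed, at left or right: blue truck baseplate 88 x 58 mm on a low black jig 116 x 80 mm, a steel kingpin upright at its middle. Origin on the counter under the kingpin; x along the plate's long side, y across. Plate's upper face 16 mm above the origin (jig 10 mm); pin 9.5 mm thick, straight to 64 mm, tapering to a blunt 3 mm tip at 71 mm above the origin.
- barrel: Loose barrel bushing: plain orange cylinder 38 mm across, 18 mm tall, with a 16 mm through-bore; stands on end. Origin: centre of the underside; z up.
- hanger: Loose aluminium truck hanger lying flat: middle block 34 mm (x) by 40 mm (y), 13 mm tall, with a vertical 16 mm through-bore; arms 20 mm wide and 8 mm axle ends stretch along +y and -y, 144 mm tip to tip. Balances about the bore; grip the block's free flat faces facing +x and -x. Origin: centre of the block's underside, on the bore axis; y along the axle. Same either way round.
- cone: Loose stepped bushing: orange, lower part 29 mm across and 7 mm tall, upper part a cone narrowing from 25 to 22 mm, 14 mm tall in all, with a 16 mm through-bore; stands wide end down, and goes on that way. Origin: centre of the underside; z up.
- collar: Loose steel slip-on collar: a flat ring 36 mm across, 10 mm tall, 16 mm bore without thread. Origin: centre of the underside; z up.
- wheel: Bystander: white cruiser wheel lying flat, 60 mm across, 40 mm tall. Origin: centre of the underside; z up.
- cup: Bystander: squat open brass bolt cup, 56 mm across, 36 mm tall. Origin: centre of the underside; z up.
- minitool: Bystander: steel T-shaped mini tool lying flat, about 115 mm long along its x, 14 mm high. Origin: under the middle of its shank.
- riser: Bystander: black rubber riser pad 82 (x) x 56 (y) x 8 mm lying flat. Origin: centre of the underside.
- bearing: Bystander: small dark steel bearing lying flat, 22 mm across, 7 mm tall. Origin: centre of the underside; z up.

How it is judged:
On the way, in this order (a step that is already met when the one before it is completed fails the run):
1. the barrel bushing is on the kingpin, down on the baseplate (horizontal distance between barrel and baseplate below 0.007 m and z of barrel in the frame of baseplate between 0.012 and 0.02 m and angle between barrel's own z axis and vertical below 0.14 rad), for 0.2 s.
2. then the hanger is on the kingpin, down on the barrel bushing, its axle across the plate (horizontal distance between hanger and baseplate below 0.007 m and z of hanger in the frame of baseplate between 0.03 and 0.038 m and angle between hanger's own z axis and vertical below 0.14 rad and angle between the y axis of hanger and the y axis of baseplate, either way round below 0.26 rad), for 0.2 s.
3. then the stepped bushing is on the kingpin, down on the hanger (horizontal distance between cone and baseplate below 0.007 m and z of cone in the frame of baseplate between 0.043 and 0.051 m and angle between cone's own z axis and vertical below 0.14 rad), for 0.2 s.
4. then the steel collar is on the kingpin, down on the stepped bushing (horizontal distance between collar and baseplate below 0.007 m and z of collar in the frame of baseplate between 0.057 and 0.065 m and angle between collar's own z axis and vertical below 0.14 rad), for 0.2 s.
At the end, for the whole second after the job is handed in: Barrel bushing, hanger, stepped bushing and collar at rest on the kingpin, each within 7 mm of its axis, level within 8 degrees, underside within 4 mm of 16, 34, 47 and 61 mm above the counter; hanger axle within 15 degrees of the plate's y (all of step 1 and all of step 2 and all of step 3 and all of step 4 and linear speed of each of barrel, hanger, cone, collar below 0.02 m/s); the robot touches nothing.
It fails at once if a bystander (wheel, cup, mini tool, riser pad or bearing) is shifted by more than 30 mm (distance of any of wheel, cup, minitool, riser, bearing from where it was at the start of the episode above 0.03 m).
It fails at once if the wheel or the cup is tipped over (angle between any of wheel, cup's own z axis and vertical above 0.5 rad).
It fails at once if a part is dropped down the kingpin (falls unheld at over 0.5 m/s, some 13 mm of free fall) ((horizontal distance between barrel and baseplate below 0.015 m and linear speed of barrel above 0.5 m/s and not (contact force between the fingers and barrel above 0.05 N)) or (horizontal distance between hanger and baseplate below 0.015 m and linear speed of hanger above 0.5 m/s and not (contact force between the fingers and hanger above 0.05 N)) or (horizontal distance between cone and baseplate below 0.015 m and linear speed of cone above 0.5 m/s and not (contact force between the fingers and cone above 0.05 N)) or (horizontal distance between collar and baseplate below 0.015 m and linear speed of collar above 0.5 m/s and not (contact force between the fingers and collar above 0.05 N))).
It also fails if it takes over 109 s, if anything falls off the work surface, if the arm or the gripper's body presses on something with over 40 N, if the wrist force passes 120 N, or if a joint passes its speed limit or range.

## Working session

There is one attempt and no reset: what is moved stays moved. The work goes in short steps, Python scripts to look and compute and a tool call to move; the robot and the scene stay as the last step left them, time stands still between calls to the robot, and variables do not carry over. Pictures are saved under pics/ and viewed, at most 14 in all, crops included, and the job is handed in when it is done.

Besides the shell and the picture viewer there is one more tool, called after ">>>" by a JSON object that holds its "name" and its "arguments", one argument or row to a line. drive_tool: Moves the arm, as the interface text tells. Its arguments: {"type":"object","properties":{"series":{"type":"array"},"newtons":{"type":"number"}},"required":["series"]}

```bash
ls; mkdir -p pics
cat > h.py <<'E'
import numpy as np, cv2, sys
from station import telemetry, capture, ticket, arm
def shot(cam,name):
    d=capture(cam); np.savez('pics/'+name+'.npz',**{k:np.array(v) for k,v in d.items()})
    cv2.imwrite('pics/'+name+'.png',cv2.cvtColor(np.array(d['pixels']),cv2.COLOR_RGB2BGR)); return d
def load(name): return dict(np.load('pics/'+name+'.npz'))
def ray(d,uv):
    K=np.array(d['camera_matrix'],float);k=float(d['k1'])
    p=cv2.undistortPoints(np.array(uv,float).reshape(-1,1,2),K,np.array([k,0,0,0.])).reshape(-1,2)
    return np.c_[p[:,0],-p[:,1],-np.ones(len(p))]@np.array(d['rotation']).reshape(3,3).T
def onplane(d,uv,z):
    r=ray(d,uv);e=np.array(d['eye']);return e+r*((z-e[2])/r[:,2])[:,None]
def proj(d,P):
    R=np.array(d['rotation']).reshape(3,3);c=(np.array(P,float).reshape(-1,3)-np.array(d['eye']))@R
    x=c[:,0]/-c[:,2];y=-c[:,1]/-c[:,2];s=1+float(d['k1'])*(x*x+y*y);K=np.array(d['camera_matrix'])
    return np.c_[K[0,0]*x*s+K[0,2],K[1,1]*y*s+K[1,2]]
E
python3 - <<'E'
from h import *
for c in('top','side','wrist'):
    d=shot(c,c+'0');print(c,np.round(d['eye'],3),np.round(d['rotation'],2).tolist(),np.round(d['camera_matrix'],1).tolist(),d['k1'])
print(telemetry.state())
E
```

```text
pics
top [ 0.534 -0.006  0.683] [-0.04, 0.02, 0.71, -0.7] [[366.5, 0.0, 319.1], [0.0, 366.5, 195.1], [0.0, 0.0, 1.0]] 0.008309614337721906
side [ 0.155 -0.621  0.529] [0.45, -0.15, -0.28, 0.83] [[506.8, 0.0, 317.5], [0.0, 506.8, 197.5], [0.0, 0.0, 1.0]] -0.143070325613666
wrist [0.174 0.554 0.384] [-0.12, -0.07, 0.53, 0.84] [[340.8, 0.0, 325.1], [0.0, 340.8, 203.3], [0.0, 0.0, 1.0]] -0.07233840039387555
{'time_s': 0.15, 'q': array([ 9.81526940e-01,  2.07248958e-01,  1.54256438e+00,  1.48735315e-05,
        1.39350968e+00, -1.50454805e-01]), 'qd': array([ 0.00040141, -0.00213899, -0.00302244, -0.00031059, -0.00030076,
       -0.00073759]), 'tau': array([-4.05133887e-04, -3.71313250e+01, -2.81814855e+01,  6.96754572e-02,
        3.26843373e-02, -9.06593414e-05]), 'eef_pos': array([0.24394269, 0.52002528, 0.20457266]), 'tcp_rot': array([ 2.17652366e-01,  9.76025972e-01, -8.04028263e-04, -3.19575287e-04]), 'wrist_force': array([ 0.19975845, -0.33668837, -0.76946614]), 'torque': array([-0.01870159, -0.00688643, -0.01654607]), 'grip_force': 0.0, 'gripper_width': 1.002717880179676}
```

View pics/top0.png

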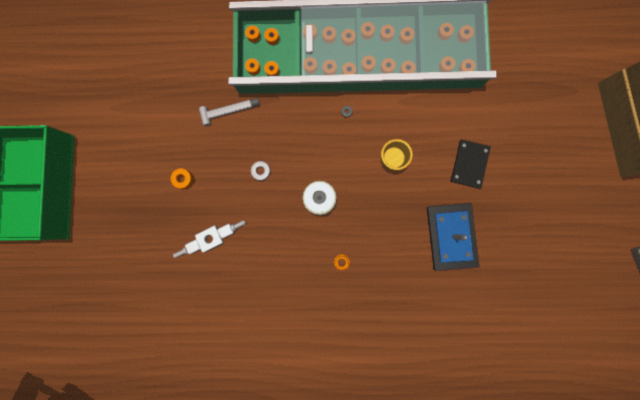

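View pics/side0.png

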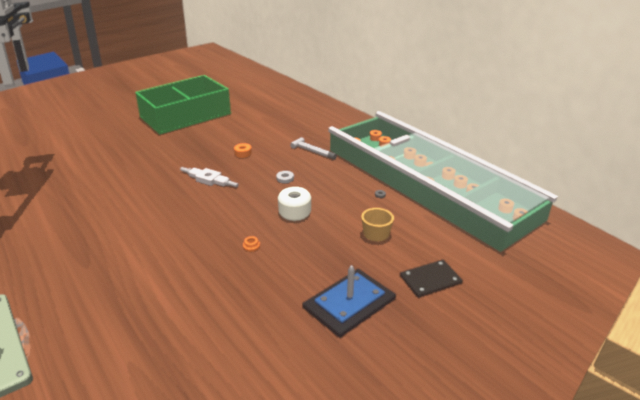

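```bash
cat >> h.py <<'E'
def blobs(d,mask,amin=60):
    c,_=cv2.findContours(mask.astype(np.uint8),cv2.RETR_EXTERNAL,cv2.CHAIN_APPROX_NONE);o=[]
    for k in c:
        a=cv2.contourArea(k)
        if a>amin:
            m=cv2.moments(k);o.append((m['m10']/m['m00'],m['m01']/m['m00'],a,k))
    return o
def hsv(d): return cv2.cvtColor(np.array(d['pixels'],np.uint8),cv2.COLOR_RGB2HSV)
E
python3 - <<'E'
from h import *
d=load('top0');s=load('side0')
H=hsv(d);S=hsv(s)
for n,D,h in(('top',d,H),('side',s,S)):
    for nm,m in(('orange',(h[...,0]>5)&(h[...,0]<17)&(h[...,1]>215)&(h[...,2]>150)),('blue',(h[...,0]>98)&(h[...,0]<125)&(h[...,1]>120)),('silver',(h[...,1]<45)&(h[...,2]>110))):
        for x,y,a,k in blobs(D,m):
            z={'orange':.008,'blue':.016,'silver':.006}[nm]
            if n=='side' and (y<120 or x>390): continue
            r=cv2.minAreaRect(k);c=cv2.boxPoints(r);w=onplane(D,c,z)
            e=[np.linalg.norm(w[i]-w[(i+1)%4]) for i in range(2)]
            i=int(np.argmax(e));v=w[(i+1)%4]-w[i]
            print(n,nm,np.round([x,y,a]),np.round(onplane(D,[x,y],z)[0],4),'rectc',np.round(w.mean(0),4),np.round(e,3),'longdir',round(float(np.degrees(np.arctan2(v[1],v[0]))),1))
def crop(D,x0,y0,x1,y1,f):
    i=cv2.cvtColor(np.array(D['pixels']),cv2.COLOR_RGB2BGR)[y0:y1,x0:x1];return cv2.resize(i,None,fx=f,fy=f,interpolation=cv2.INTER_NEAREST)
a=crop(d,165,155,285,265,3);b=crop(d,420,195,490,275,4);c=crop(s,300,250,400,330,4)
o=np.zeros((650,800,3),np.uint8);o[:330,:360]=a;o[:320,400:680]=b;o[330:650,:400]=c;o[330:,400:800]=crop(d,310,220,410,300,4)
cv2.imwrite('pics/crops0.png',o[:,:,:])
cv2.imwrite('pics/crops0.png',cv2.resize(o,(738,600)))
E
```

```text
Traceback (most recent call last):
  File "h.py", line 12, in onplane
    r=ray(d,uv);e=np.array(d['eye']);return e+r*((z-e[2])/r[:,2])[:,None]
  File "h.py", line 10, in ray
    return np.c_[p[:,0],-p[:,1],-np.ones(len(p))]@np.array(d['rotation']).reshape(3,3).T
                                                  ~~~~~~~~~~~~~~~~~~~~~~~~~~~~~~~^^^^^
ValueError: cannot reshape array of size 4 into shape (3,3)
```

```bash
sed -i "s/np.array(d\['rotation'\]).reshape(3,3)/Rot.from_quat(d['rotation']).as_matrix()/; 1a from scipy.spatial.transform import Rotation as Rot" h.py
cat >> h.py <<'E'
def crop(D,x0,y0,x1,y1,f):
    i=cv2.cvtColor(np.array(D['pixels']),cv2.COLOR_RGB2BGR)[y0:y1,x0:x1];return cv2.resize(i,None,fx=f,fy=f,interpolation=cv2.INTER_NEAREST)
E
python3 - <<'E'
from h import *
d=load('top0');s=load('side0')
H=hsv(d);S=hsv(s)
for n,D,h in(('top',d,H),('side',s,S)):
    for nm,m in(('orange',(h[...,0]>5)&(h[...,0]<17)&(h[...,1]>215)&(h[...,2]>150)),('blue',(h[...,0]>98)&(h[...,0]<125)&(h[...,1]>120)),('silver',(h[...,1]<45)&(h[...,2]>110))):
        for x,y,a,k in blobs(D,m):
            z={'orange':.008,'blue':.016,'silver':.006}[nm]
            if n=='side' and (y<120 or x>390): continue
            if n=='top' and y<150: continue
            r=cv2.minAreaRect(k);c=cv2.boxPoints(r);w=onplane(D,c,z)
            e=[np.linalg.norm(w[i]-w[(i+1)%4]) for i in range(2)]
            i=int(np.argmax(e));v=w[(i+1)%4]-w[i]
            print(n,nm,np.round([x,y,a]),np.round(onplane(D,[x,y],z)[0],4),'rectc',np.round(w.mean(0),4),np.round(e,3),'longdir',round(float(np.degrees(np.arctan2(v[1],v[0]))),1))
a=crop(d,165,155,285,265,3);b=crop(d,420,195,490,275,4);c=crop(s,300,250,400,330,4)
o=np.zeros((650,800,3),np.uint8);o[:330,:360]=a;o[:320,400:680]=b;o[330:650,:400]=c;o[330:,400:800]=crop(d,310,220,410,300,4)
cv2.imwrite('pics/crops0.png',cv2.resize(o,(738,600)))
E
```

```text
top orange [341. 262. 180.] [ 0.4732 -0.0223  0.008 ] rectc [ 0.4736 -0.0226  0.008 ] [0.027 0.027] longdir -90.5
top orange [180. 178.  75.] [0.6312 0.2778 0.008 ] rectc [0.631  0.2781 0.008 ] [0.018 0.019] longdir -134.7
top blue [ 454.  237. 1562.] [ 0.5169 -0.2231  0.016 ] rectc [ 0.5172 -0.2232  0.016 ] [0.059 0.089] longdir -176.4
top silver [209. 239. 780.] [0.5174 0.2224 0.006 ] rectc [0.5177 0.2223 0.006 ] [0.146 0.036] longdir -64.1
top silver [319. 198. 796.] [0.5907 0.0168 0.006 ] rectc [0.591  0.0172 0.006 ] [0.059 0.059] longdir -136.0
top silver [260. 170. 253.] [0.6435 0.1274 0.006 ] rectc [0.6432 0.1274 0.006 ] [0.033 0.034] longdir -135.6
side blue [ 350.  298. 1358.] [ 0.5131 -0.2281  0.016 ] rectc [ 0.5186 -0.2231  0.016 ] [0.109 0.067] longdir 6.1
side silver [  10.  351. 1660.] [ 0.0791 -0.0286  0.006 ] rectc [ 0.0889 -0.0073  0.006 ] [0.196 0.052] longdir 79.7
side silver [351. 281. 140.] [ 0.5457 -0.1932  0.006 ] rectc [ 0.5483 -0.1946  0.006 ] [0.07  0.016] longdir 47.8
side silver [294. 203. 860.] [0.6024 0.0368 0.006 ] rectc [0.6034 0.0387 0.006 ] [0.063 0.109] longdir -126.7
side silver [285. 176. 144.] [0.6437 0.1288 0.006 ] rectc [0.644  0.1284 0.006 ] [0.033 0.044] longdir -125.0
side silver [209. 176. 460.] [0.5194 0.2243 0.006 ] rectc [0.5191 0.2261 0.006 ] [0.061 0.145] longdir -62.3
side silver [310. 147. 197.] [0.7628 0.203  0.006 ] rectc [0.7698 0.2021 0.006 ] [0.055 0.114] longdir -67.4
```

View pics/crops0.png

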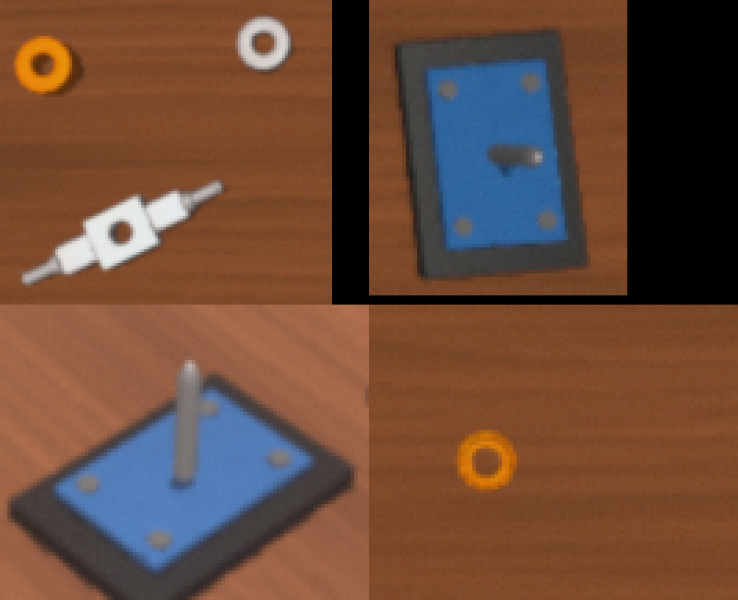

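>>> {"name": "drive_tool", "arguments": {
  "series": [
    [1,0.12,-0.07,0,0,0,-0.12],
    [1,0.25,-0.15,0,0,0,-0.25],
    [1,0.4,-0.24,0,0,0,-0.4],
    [1,0.55,-0.33,0,0,0,-0.55],
    [1,0.7,-0.42,0,0,0,-0.7],
    [1,0.85,-0.51,0,0,0,-0.85],
    [1,1,-0.6,0,0,0,-1],
    [1,1,-0.6,0,0,0,-1]
  ],
  "newtons": 25
}}

```text
time_s: 1.15
eef_pos: [0.4459, 0.399, 0.2049]
tcp_rot: [0.454, 0.891, -0.0, -0.0]
wrist_force: [-0.2, -0.0, -0.2]
gripper_width: 1.002
grip_force: 0.0
```

>>> {"name": "drive_tool", "arguments": {
  "series": [
    [1,0.12,-0.08,0,0,0,-0.12],
    [1,0.25,-0.16,0,0,0,-0.25],
    [1,0.4,-0.26,-0.1,0,0,-0.4],
    [1,0.55,-0.36,-0.2,0,0,-0.55],
    [1,0.7,-0.45,-0.27,0,0,-0.7],
    [1,0.85,-0.54,-0.35,0,0,-0.85],
    [1,0.935,-0.61,-0.37,0,0,-1],
    [1,0.935,-0.61,-0.37,0,0,-1]
  ]
}}

```text
time_s: 2.15
eef_pos: [0.631, 0.2782, 0.1303]
tcp_rot: [0.659, 0.752, -0.001, -0.001]
wrist_force: [-0.6, -0.4, -0.3]
gripper_width: 1.001
grip_force: 0.0
```

Run:
```python
from h import *
shot('wrist','w1');print(telemetry.state())
```

```text
{'time_s': 2.2, 'q': array([2.90941380e-01, 5.06204207e-01, 1.29980180e+00, 8.37195384e-04,
       1.33715563e+00, 1.57314505e-01]), 'qd': array([ 0.02080139, -0.01975476,  0.0059598 ,  0.00646883,  0.00098987,
       -0.0004176 ]), 'tau': array([-1.02006968e+00, -4.79235935e+01, -2.75644702e+01, -2.07617629e-02,
       -3.75516596e-02,  2.38568557e-02]), 'eef_pos': array([0.63043763, 0.27904933, 0.13086531]), 'tcp_rot': array([ 6.58392932e-01,  7.52673878e-01, -4.47425204e-04, -7.62238479e-04]), 'wrist_force': array([-0.07680652,  0.28767999, -0.31335132]), 'torque': array([-0.00643951,  0.06352771,  0.04811436]), 'grip_force': 0.0, 'gripper_width': 1.003260925393011}
```

View pics/w1.png

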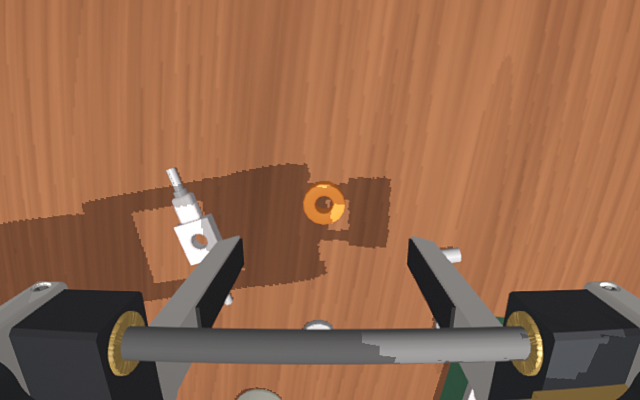

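The wrist view shows the barrel at (324,204) with the finger tips at (240,240) and (410,240); hanger block at (200,240).

```bash
cat >> h.py <<'E'
def orange(h): return (h[...,0]>5)&(h[...,0]<24)&(h[...,1]>170)&(h[...,2]>90)
E
python3 - <<'E'
from h import *
d=load('w1');h=hsv(d)
print(np.round(d['eye'],3),proj(d,[.6304,.279,.131]),proj(d,[.631,.278,.009]))
for x,y,a,k in blobs(d,orange(h)):
    print(x,y,a,cv2.boundingRect(k),onplane(d,[x,y],.009))
t=load('top0');h=hsv(t)
for x,y,a,k in blobs(t,orange(h)):
    if y>100:print('top',x,y,a,cv2.boundingRect(k),onplane(t,[x,y],.009))
E
```

```text
[0.622 0.357 0.31 ] [[323.03970315 251.01493659]] [[324.66155537 198.10258316]]
323.5161059413028 202.44452397995704 1397.0 (303, 181, 42, 44) [[0.6305009 0.2737802 0.009    ]]
top 87.49566294919454 215.33952912019825 134.5 (73, 200, 29, 39) [[0.56298039 0.45111034 0.009     ]]
top 336.5651654371301 220.08377290275743 185503.5 (0, 0, 640, 400) [[ 0.54866135 -0.01473483  0.009     ]]
```

Run:
```python
from h import *
for n,pts in(('top0',[(180,178),(342,262)]),('side0',[(243,150),(251,243)])):
    t=load(n);h=hsv(t).astype(int)
    for cx,cy in pts:
        sub=np.zeros(h.shape[:2],bool);sub[cy-18:cy+18,cx-18:cx+18]=1
        rgb=t['pixels'].astype(int);m=sub&(rgb[...,0]-rgb[...,2]>110)&(h[...,0]>6)&(h[...,0]<22)
        for x,y,a,k in blobs(t,m): print(n,x,y,a,cv2.boundingRect(k),onplane(t,[x,y],.009))
```

```text
top0 180.0354938271605 177.92592592592592 324.0 (170, 168, 21, 21) [[0.63101854 0.27762881 0.009     ]]
top0 341.2749576988155 261.8248730964467 197.0 (333, 254, 17, 17) [[ 0.4730873  -0.02213037  0.009     ]]
side0 241.96802325581396 148.7984496124031 172.0 (233, 142, 19, 15) [[0.63352568 0.28420336 0.009     ]]
side0 250.7697594501718 242.98711340206185 194.0 (242, 236, 19, 15) [[ 0.47199181 -0.02263559  0.009     ]]
```

>>> {"name": "drive_tool", "arguments": {
  "series": [
    [0.8,0,-0.01,-0.15,0,0,0],
    [0.7,0,-0.01,-0.3,0,0,0],
    [0.7,0,-0.01,-0.45,0,0,0],
    [0.7,0,-0.01,-0.58,0,0,0],
    [0.7,0,-0.01,-0.635,0,0,0],
    [0.7,0,-0.01,-0.635,0,0,0],
    [0.3,0,-0.01,-0.635,0,0,0],
    [0.2,0,-0.01,-0.635,0,0,0]
  ]
}}

```text
time_s: 3.2
eef_pos: [0.6325, 0.277, 0.0062]
tcp_rot: [0.659, 0.752, 0.001, 0.001]
wrist_force: [-0.1, 0.8, -0.5]
gripper_width: 0.523
grip_force: 0.0
```

>>> {"name": "drive_tool", "arguments": {
  "series": [
    [0.2,0,0,0,0,0,0],
    [0.2,0,0,0,0,0,0],
    [0.2,0,0,0,0,0,0],
    [0.2,0,0,0.05,0,0,0],
    [0.2,0,0,0.2,0,0,0],
    [0.2,0,0,0.4,0,0,0],
    [0.2,0,0,0.6,0,0,0],
    [0.2,0,0,0.6,0,0,0]
  ]
}}

```text
time_s: 4.2
eef_pos: [0.6346, 0.2775, 0.1297]
tcp_rot: [0.659, 0.752, 0.004, 0.003]
wrist_force: [0.5, -0.6, -0.5]
gripper_width: 0.403
grip_force: 25.0
```

Run:
```python
from h import *
d=shot('wrist','w2');s=telemetry.state();print(s['eef_pos'],s['tcp_rot'],s['wrist_force'],s['qd'])
cv2.imwrite('pics/w2c.png',crop(d,220,150,420,300,4))
```

```text
[0.63268943 0.27687539 0.1267036 ] [0.65894439 0.75218848 0.00183141 0.00119409] [-0.46324917 -0.02952851 -1.24028918] [-0.0009037   0.0436049   0.05505819 -0.00159205  0.0008991   0.00159061]
```

View pics/w2c.png

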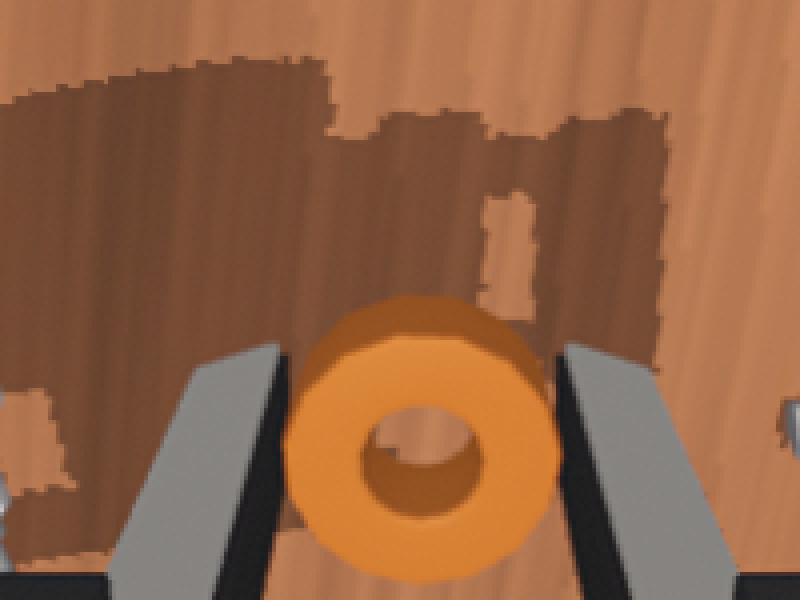

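Run:
```python
from h import *
d=load('w2');p=np.array([0.63268943,0.27687539,0.1267036])
R=Rot.from_quat([0.65894439,0.75218848,0.00183141,0.00119409]).as_matrix()
w=onplane(d,[[220+422/4,150+460/4]],p[2]+.0144)[0]
print(w-p,'tool frame',R.T@(w-p), 'cam rel', R.T@(np.array(d['eye'])-p))
```

```text
[ 0.00312405 -0.00192017  0.0144    ] tool frame [-0.00230565  0.00290654 -0.01438898] cam rel [ 0.07949906  0.00185093 -0.18292705]
```

Run:
```python
from h import *
t=load('top0');s=load('side0')
print(onplane(t,[[465.3,237.5]],.070),onplane(s,[[351.5,267]],.070),onplane(s,[[349.5,300]],.016))
for D in(t,s): print(proj(D,[.517,-.223,.07]),proj(D,[.517,-.223,.016]))
```

```text
[[ 0.51657155 -0.22399882  0.07      ]] [[ 0.51766545 -0.22380989  0.07      ]] [[ 0.51100697 -0.23042934  0.016     ]]
[[464.66811539 237.24210265]] [[453.7474934  236.48037972]]
[[350.75380398 266.88881013]] [[349.34023901 295.3517353 ]]
```

>>> {"name": "drive_tool", "arguments": {
  "series": [
    [0.2,-0.03,-0.1,0,0,0,0],
    [0.2,-0.07,-0.23,0,0,0,0],
    [0.2,-0.11,-0.37,0,0,0,0],
    [0.2,-0.15,-0.5,0,0,0,0],
    [0.2,-0.19,-0.63,0,0,0,0],
    [0.2,-0.23,-0.76,0,0,0,0],
    [0.2,-0.27,-0.88,0,0,0,0],
    [0.2,-0.3,-1,0,0,0,0]
  ]
}}

```text
time_s: 5.25
eef_pos: [0.569, 0.0757, 0.1218]
tcp_rot: [0.659, 0.752, -0.002, -0.002]
wrist_force: [-0.1, 0.5, 0.1]
gripper_width: 0.396
grip_force: 25.0
```

>>> {"name": "drive_tool", "arguments": {
  "series": [
    [0.2,-0.04,-0.14,0,0,0,0],
    [0.2,-0.09,-0.3,0,0,0,0],
    [0.2,-0.14,-0.5,0,0,0,0],
    [0.2,-0.19,-0.7,-0.05,0,0,0],
    [0.2,-0.24,-0.87,-0.1,0,0,0],
    [0.2,-0.28,-1,-0.1,0,0,0],
    [0.2,-0.28,-1,-0.1,0,0,0],
    [0.2,-0.28,-1,-0.1,0,0,0]
  ]
}}

```text
time_s: 6.25
eef_pos: [0.5145, -0.1226, 0.1033]
tcp_rot: [0.659, 0.752, -0.0, -0.001]
wrist_force: [-0.3, -0.2, -0.3]
gripper_width: 0.395
grip_force: 25.0
```

Run:
```python
from h import *
d=shot('wrist','w3');s=telemetry.state();print(s['eef_pos'],s['tcp_rot'],s['wrist_force'],s['qd'])
cv2.imwrite('pics/w3c.png',crop(d,220,140,420,290,4))
```

```text
[ 0.51489303 -0.122412    0.10362663] [ 6.58671300e-01  7.52430313e-01 -6.80794712e-05 -8.59082016e-04] [ 0.34864788 -0.96311601 -0.43502884] [ 8.86799182e-03 -6.08502528e-03 -6.80994519e-03 -1.30317633e-03
 -8.69113740e-05 -7.12615653e-04]
```

View pics/w3c.png

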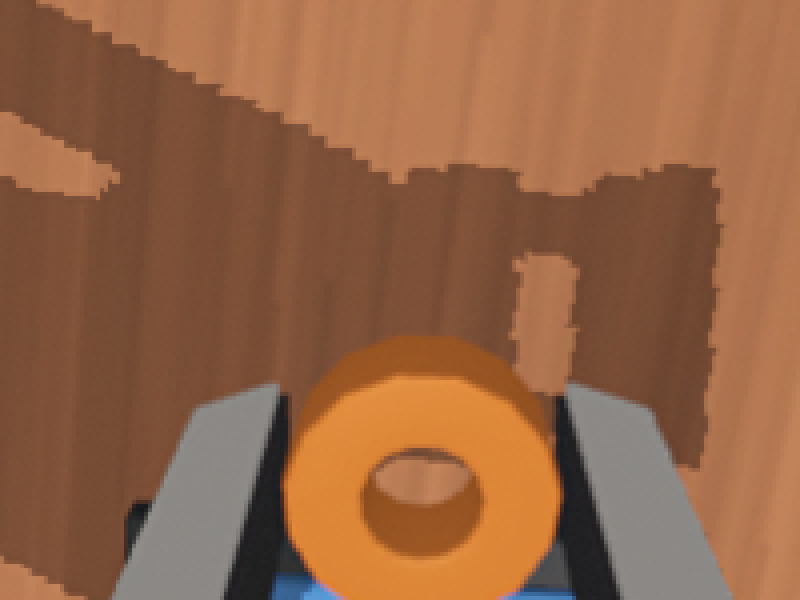

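>>> {"name": "drive_tool", "arguments": {
  "series": [
    [0.2,0,-0.14,0,0,0,0],
    [0.2,0,-0.3,0,0,0,0],
    [0.2,0,-0.48,0,0,0,0],
    [0.2,0,-0.66,0,0,0,0],
    [0.2,0,-0.8,0,0,0,0],
    [0.2,0,-0.85,0,0,0,0],
    [0.2,0,-0.85,0,0,0,0],
    [0.2,0,-0.85,0,0,0,0]
  ]
}}

```text
time_s: 7.3
eef_pos: [0.5154, -0.2919, 0.1042]
tcp_rot: [0.658, 0.753, 0.0, -0.001]
wrist_force: [-0.1, 0.6, -1.0]
gripper_width: 0.397
grip_force: 25.0
```

Run:
```python
from h import *
d=shot('wrist','w4');s=telemetry.state();print(s['eef_pos'],s['tcp_rot'],s['wrist_force'],s['qd'])
print(proj(d,[.517,-.2235,.071]),np.round(d['eye'],4))
np.savez('pics/w4s.npz',p=s['eef_pos'],q=s['tcp_rot'])
cv2.imwrite('pics/w4c.png',crop(d,220,110,420,260,4))
```

```text
[ 0.5153614  -0.2920215   0.10427568] [ 6.58388635e-01  7.52678039e-01  1.15116067e-04 -4.01517296e-04] [ 0.24507201 -0.22085285  0.31496111] [-0.00151363 -0.00151172 -0.00080643 -0.0015837  -0.00216597 -0.00038526]
[[341.43022805 127.97532572]] [ 0.5057 -0.2134  0.2841]
```

View pics/w4c.png

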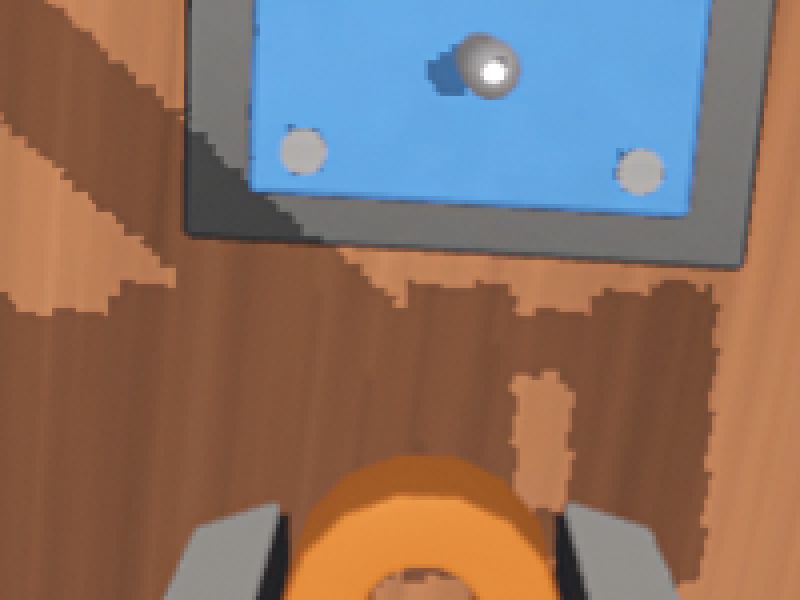

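Run:
```python
from h import *
d=load('w4');z=np.load('pics/w4s.npz')
pin=onplane(d,[[343.3,128]],.0705)[0];b=onplane(d,[[325.5,265.2]],z['p'][2]+.0144)[0]
R=Rot.from_quat(z['q']).as_matrix()
print(pin,b,pin-b,R.T@(b-z['p']))
for q in ([295.7,148],[379.7,153]): print(onplane(d,[q],.016))
```

```text
[ 0.51816863 -0.2233833   0.0705    ] [ 0.51649416 -0.29307537  0.11867568] [ 0.00167446  0.06969207 -0.04817568] [-0.00118432  0.00097736 -0.01440125]
[[ 0.48665278 -0.24612379  0.016     ]]
[[ 0.55257607 -0.24115532  0.016     ]]
```

>>> {"name": "drive_tool", "arguments": {
  "series": [
    [0.2,0.001,0.06,0,0,0,0],
    [0.2,0.004,0.15,0,0,0,0],
    [0.2,0.006,0.26,0,0,0,0],
    [0.2,0.0075,0.35,0,0,0,0],
    [0.2,0.0075,0.35,-0.02,0,0,0],
    [0.2,0.0075,0.35,-0.06,0,0,0],
    [0.2,0.0075,0.35,-0.12,0,0,0],
    [0.2,0.0075,0.35,-0.18,0,0,0]
  ]
}}

```text
time_s: 8.35
eef_pos: [0.5164, -0.2239, 0.0671]
tcp_rot: [0.659, 0.752, -0.0, -0.0]
wrist_force: [0.3, 0.1, -0.6]
gripper_width: 0.397
grip_force: 25.0
```

Run:
```python
from h import *
d=shot('side','s5');s=telemetry.state();print(s['eef_pos'],s['tcp_rot'],s['wrist_force'])
cv2.imwrite('pics/s5c.png',crop(d,260,190,420,310,4))
```

```text
[ 0.51508616 -0.22303849  0.06530438] [ 6.59255010e-01  7.51916362e-01 -3.76165505e-04 -2.11541339e-03] [-0.55609918  0.42588451 -1.23605973]
```

View pics/s5c.png

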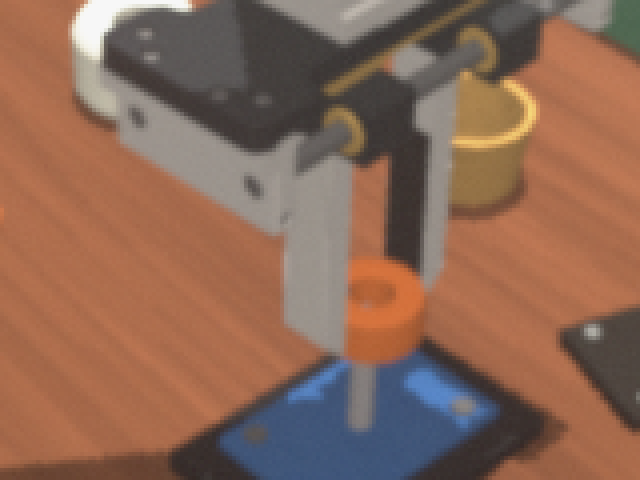

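>>> {"name": "drive_tool", "arguments": {
  "series": [
    [0.2,0,0,-0.05,0,0,0],
    [0.2,0,0,-0.1,0,0,0],
    [0.2,0,0,-0.15,0,0,0],
    [0.2,0,0,-0.19,0,0,0],
    [0.2,0,0,-0.22,0,0,0],
    [0.2,0,0,-0.235,0,0,0],
    [0.2,0,0,-0.24,0,0,0],
    [0.2,0,0,-0.24,0,0,0]
  ]
}}

```text
time_s: 9.4
eef_pos: [0.5166, -0.2234, 0.0213]
tcp_rot: [0.659, 0.752, -0.0, -0.0]
wrist_force: [-2.8, 1.8, 4.3]
gripper_width: 0.398
grip_force: 25.0
```

>>> {"name": "drive_tool", "arguments": {
  "series": [
    [0.65,0,0,0,0,0,0],
    [0.65,0,0,0,0,0,0],
    [0.65,0,0,0.08,0,0,0],
    [0.65,0,0,0.25,0,0,0],
    [0.65,0,0,0.45,0,0,0],
    [0.65,0,0.05,0.55,0,0,0],
    [0.65,0,0.2,0.55,0,0,0.1],
    [0.65,0,0.38,0.55,0,0,0.2]
  ]
}}

```text
time_s: 10.4
eef_pos: [0.5167, -0.1465, 0.131]
tcp_rot: [0.62, 0.784, 0.0, 0.0]
wrist_force: [-0.1, -0.4, -0.1]
gripper_width: 0.647
grip_force: 0.0
```

>>> {"name": "drive_tool", "arguments": {
  "series": [
    [0.65,0,0.15,0,0,0,0.05],
    [0.65,0,0.3,0,0,0,0.1],
    [0.65,0,0.45,0,0,0,0.15],
    [0.65,0,0.6,0,0,0,0.2],
    [0.65,0,0.75,0,0,0,0.25],
    [0.65,0,0.9,0,0,0,0.3],
    [0.65,0,1,0,0,0,0.35],
    [0.65,0,1,0,0,0,0.4]
  ]
}}

```text
time_s: 11.4
eef_pos: [0.5161, 0.054, 0.1303]
tcp_rot: [0.537, 0.843, -0.0, -0.0]
wrist_force: [-0.4, -0.0, 0.3]
gripper_width: 0.647
grip_force: 0.0
```

>>> {"name": "drive_tool", "arguments": {
  "series": [
    [0.65,0,0.14,0,0,0,0.04],
    [0.65,0,0.28,0,0,0,0.04],
    [0.65,0,0.43,0,0,0,0.04],
    [0.65,0.003,0.58,0,0,0,0.04],
    [0.65,0.006,0.73,0,0,0,0.04],
    [0.65,0.008,0.85,0,0,0,0.04],
    [0.65,0.008,0.85,0,0,0,0.04],
    [0.65,0.008,0.85,0,0,0,0.04]
  ]
}}

```text
time_s: 12.4
eef_pos: [0.5183, 0.2213, 0.1303]
tcp_rot: [0.531, 0.847, -0.001, 0.0]
wrist_force: [0.3, 0.3, -0.3]
gripper_width: 0.649
grip_force: 0.0
```

Run:
```python
from h import *
d=shot('wrist','w6');s=telemetry.state();print(s['eef_pos'],s['tcp_rot'])
cv2.imwrite('pics/w6c.png',crop(d,200,100,440,300,3));np.savez('pics/w6s.npz',p=s['eef_pos'],q=s['tcp_rot'])
t=shot('top','t6')
rgb=t['pixels'].astype(int);h=hsv(t)
m=(rgb[...,0]-rgb[...,2]>110)&(h[...,0]>6)&(h[...,0]<22);m[:190]=0
for x,y,a,k in blobs(t,m,80): print(x,y,a,onplane(t,[x,y],.025))
```

```text
[0.51836926 0.22125055 0.13030384] [ 5.31073506e-01  8.47325659e-01 -3.98861912e-04 -3.58539053e-06]
341.2866502866503 261.87551187551185 203.5 [[ 0.4744522  -0.02176959  0.025     ]]
458.3196681307955 236.71644704734013 341.5 [[ 0.51674838 -0.22798139  0.025     ]]
```

View pics/w6c.png

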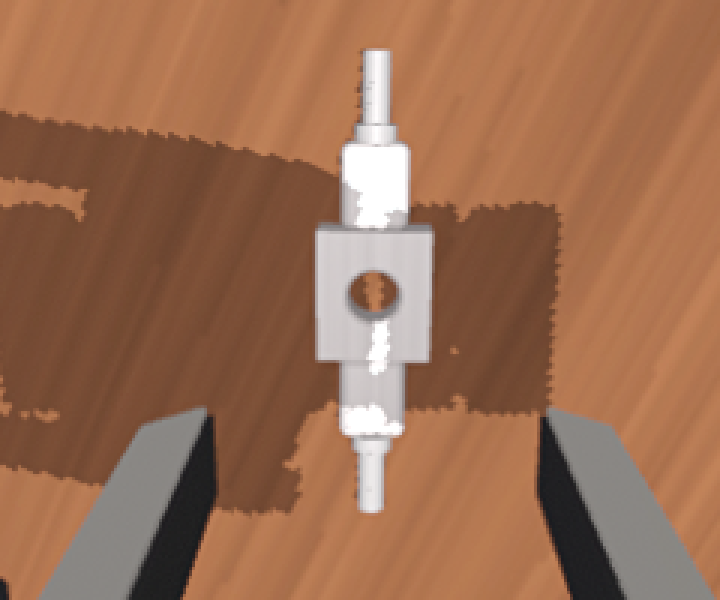

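Run:
```python
from h import *
d=load('w6');z=np.load('pics/w6s.npz');R=Rot.from_quat(z['q']).as_matrix()
w=onplane(d,[[200+374.5/3,100+294/3]],.013)[0];print(w,R.T@(w-z['p']))
```

```text
[0.51851556 0.22220499 0.013     ] [0.00084418 0.00062746 0.1173031 ]
```

>>> {"name": "drive_tool", "arguments": {
  "series": [
    [0.65,0,0.005,-0.15,0,0,0],
    [0.65,0,0.005,-0.3,0,0,0],
    [0.65,0,0.005,-0.45,0,0,0],
    [0.65,0,0.005,-0.58,0,0,0],
    [0.65,0,0.005,-0.64,0,0,0],
    [0.65,0,0.005,-0.64,0,0,0],
    [0.65,0,0.005,-0.64,0,0,0],
    [0.25,0,0.005,-0.64,0,0,0]
  ]
}}

```text
time_s: 13.5
eef_pos: [0.5192, 0.2237, 0.0035]
tcp_rot: [0.531, 0.848, 0.001, 0.001]
wrist_force: [0.7, 0.2, 0.4]
gripper_width: 0.58
grip_force: 0.0
```

>>> {"name": "drive_tool", "arguments": {
  "series": [
    [0.2,0,0,0,0,0,0],
    [0.2,0,0,0,0,0,0],
    [0.2,0,0,0,0,0,0],
    [0.2,0,0,0,0,0,0],
    [0.2,0,0,0,0,0,0],
    [0.2,0,0,0.05,0,0,0],
    [0.2,0,0,0.15,0,0,0],
    [0.2,0,0,0.25,0,0,0]
  ],
  "newtons": 35
}}

```text
time_s: 14.5
eef_pos: [0.5185, 0.2236, 0.0528]
tcp_rot: [0.531, 0.848, 0.0, 0.0]
wrist_force: [-0.7, 0.2, -2.0]
gripper_width: 0.356
grip_force: 35.0
```

>>> {"name": "drive_tool", "arguments": {
  "series": [
    [0.2,0,0,0.1,0,0,0],
    [0.2,0,0,0.2,0,0,0],
    [0.2,0,-0.03,0.3,0,0,-0.03],
    [0.2,0,-0.08,0.38,0,0,-0.07],
    [0.2,0,-0.15,0.4,0,0,-0.11],
    [0.2,0,-0.25,0.4,0,0,-0.15],
    [0.2,0,-0.37,0.4,0,0,-0.2],
    [0.2,0,-0.5,0.4,0,0,-0.25]
  ]
}}

```text
time_s: 15.5
eef_pos: [0.5174, 0.1216, 0.1312]
tcp_rot: [0.583, 0.812, -0.001, -0.001]
wrist_force: [-0.1, -0.1, -1.9]
gripper_width: 0.357
grip_force: 35.0
```

>>> {"name": "drive_tool", "arguments": {
  "series": [
    [0.2,0,-0.13,0,0,0,-0.05],
    [0.2,0,-0.26,0,0,0,-0.1],
    [0.2,0,-0.4,0,0,0,-0.15],
    [0.2,0,-0.53,0,0,0,-0.2],
    [0.2,0,-0.66,0,0,0,-0.25],
    [0.2,0,-0.78,0,0,0,-0.3],
    [0.2,0,-0.9,0,0,0,-0.35],
    [0.2,0,-1,0,0,0,-0.4]
  ]
}}

```text
time_s: 16.5
eef_pos: [0.5172, -0.0782, 0.1314]
tcp_rot: [0.662, 0.75, -0.0, -0.001]
wrist_force: [-0.2, 0.2, -2.6]
gripper_width: 0.355
grip_force: 35.0
```

>>> {"name": "drive_tool", "arguments": {
  "series": [
    [0.2,0,-0.12,0,0,0,-0.03],
    [0.2,-0.002,-0.25,0,0,0,-0.06],
    [0.2,-0.004,-0.4,0,0,0,-0.1],
    [0.2,-0.006,-0.55,0,0,0,-0.115],
    [0.2,-0.0075,-0.67,0,0,0,-0.115],
    [0.2,-0.0075,-0.735,0,0,0,-0.115],
    [0.2,-0.0075,-0.735,0,0,0,-0.115],
    [0.2,-0.0075,-0.735,0,0,0,-0.115]
  ]
}}

```text
time_s: 17.5
eef_pos: [0.5167, -0.2227, 0.1322]
tcp_rot: [0.682, 0.731, 0.0, -0.0]
wrist_force: [-0.1, 0.2, -2.5]
gripper_width: 0.359
grip_force: 35.0
```

Run:
```python
from h import *
d=shot('wrist','w7');s=telemetry.state();print(s['eef_pos'],s['tcp_rot'],s['wrist_force'])
print('expected bore px',proj(d,s['eef_pos']+np.array([0,0,.010])))
h=hsv(d);b=crop(d,225,170,425,290,4)
side=shot('side','s7');print('pin',proj(side,[.517,-.2235,.071]))
o=np.zeros((600,800,3),np.uint8);o[:480,:800]=b;cv2.imwrite('pics/w7c.png',o[:480])
```

```text
[ 0.51672166 -0.22250901  0.13221137] [ 6.81841692e-01  7.31499620e-01  1.08993826e-04 -4.47634213e-04] [-0.2303619  -0.15562556 -1.49424939]
expected bore px [[323.99368204 259.29060507]]
pin [[351.01566315 266.52408717]]
```

View pics/w7c.png

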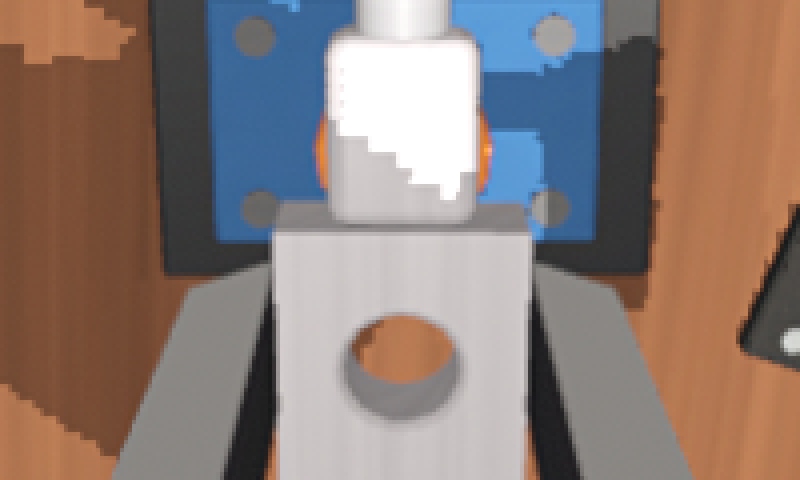

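>>> {"name": "drive_tool", "arguments": {
  "series": [
    [0.2,0.001,0,-0.07,0,0,0],
    [0.2,0.001,0,-0.15,0,0,0],
    [0.2,0.001,0,-0.22,0,0,0],
    [0.2,0.001,0,-0.27,0,0,0],
    [0.2,0.001,0,-0.3,0,0,0],
    [0.2,0.001,0,-0.33,0,0,0],
    [0.2,0.001,0,-0.36,0,0,0],
    [0.2,0.001,0,-0.36,0,0,0]
  ]
}}

```text
time_s: 18.6
eef_pos: [0.5168, -0.2233, 0.06]
tcp_rot: [0.682, 0.731, -0.0, -0.0]
wrist_force: [-0.4, 0.8, -1.8]
gripper_width: 0.355
grip_force: 35.0
```

No contact; on down to the barrel.

>>> {"name": "drive_tool", "arguments": {
  "series": [
    [0.2,0,0,-0.03,0,0,0],
    [0.2,0,0,-0.06,0,0,0],
    [0.2,0,0,-0.085,0,0,0],
    [0.2,0,0,-0.1,0,0,0],
    [0.2,0,0,-0.11,0,0,0],
    [0.2,0,0,-0.115,0,0,0],
    [0.2,0,0,-0.118,0,0,0],
    [0.2,0,0,-0.118,0,0,0]
  ]
}}

```text
time_s: 19.6
eef_pos: [0.5172, -0.2235, 0.0369]
tcp_rot: [0.682, 0.731, 0.0, 0.0]
wrist_force: [0.1, 0.0, -1.6]
gripper_width: 0.355
grip_force: 35.0
```

>>> {"name": "drive_tool", "arguments": {
  "series": [
    [0.2,0,0,-0.002,0,0,0],
    [0.2,0,0,-0.004,0,0,0],
    [0.2,0,0,-0.006,0,0,0],
    [0.2,0,0,-0.008,0,0,0],
    [0.2,0,0,-0.009,0,0,0],
    [0.2,0,0,-0.01,0,0,0],
    [0.2,0,0,-0.01,0,0,0],
    [0.2,0,0,-0.01,0,0,0]
  ]
}}

```text
time_s: 20.6
eef_pos: [0.5172, -0.2236, 0.0366]
tcp_rot: [0.682, 0.731, -0.0, 0.0]
wrist_force: [-3.1, 2.9, 9.6]
gripper_width: 0.362
grip_force: 35.0
```

>>> {"name": "drive_tool", "arguments": {
  "series": [
    [0.6,0,0,0,0,0,0],
    [0.6,0,0,0,0,0,0],
    [0.6,0,0,0.03,0,0,0],
    [0.6,0,0,0.13,0,0,0],
    [0.6,0,0,0.27,0,0,0],
    [0.6,0,0,0.4,0,0,0],
    [0.6,0,0.06,0.45,0,0,0],
    [0.6,0,0.2,0.47,0,0,0]
  ]
}}

```text
time_s: 21.6
eef_pos: [0.5174, -0.1834, 0.1294]
tcp_rot: [0.683, 0.731, 0.0, 0.001]
wrist_force: [-0.2, -0.2, 0.1]
gripper_width: 0.603
grip_force: 0.0
```

>>> {"name": "drive_tool", "arguments": {
  "series": [
    [0.6,-0.05,0.15,0,0,0,0],
    [0.6,-0.1,0.32,0,0,0,0],
    [0.6,-0.15,0.5,0,0,0,0],
    [0.6,-0.19,0.68,0,0,0,0],
    [0.6,-0.22,0.81,0,0,0,0],
    [0.6,-0.22,0.81,0,0,0,0],
    [0.6,-0.22,0.81,0,0,0,0],
    [0.6,-0.22,0.81,0,0,0,0]
  ]
}}

```text
time_s: 22.6
eef_pos: [0.4733, -0.0222, 0.1287]
tcp_rot: [0.683, 0.731, -0.0, 0.0]
wrist_force: [0.3, 0.0, -0.5]
gripper_width: 0.6
grip_force: 0.0
```

```bash
cat >> h.py <<'E'
def omask(d):
    rgb=np.array(d['pixels']).astype(int);h=hsv(d);return (rgb[...,0]-rgb[...,2]>110)&(h[...,0]>6)&(h[...,0]<24)
E
python3 - <<'E'
from h import *
d=shot('wrist','w8');s=telemetry.state();p=s['eef_pos'];print(p,s['tcp_rot'])
R=Rot.from_quat(s['tcp_rot']).as_matrix()
for x,y,a,k in blobs(d,omask(d),150):
    w=onplane(d,[x,y],.005)[0];print(x,y,a,cv2.boundingRect(k),w,R.T@(w-p))
print(proj(d,[p[0],p[1],.005]))
t=shot('top','t8');h=hsv(t);m=(h[...,1]<45)&(h[...,2]>110);m[:150]=0
for x,y,a,k in blobs(t,m,80):
    if x>400:
        c=cv2.boxPoints(cv2.minAreaRect(k));w=onplane(t,c,.041);e=[np.linalg.norm(w[i]-w[(i+1)%4]) for i in range(2)];i=int(np.argmax(e));v=w[(i+1)%4]-w[i]
        print(x,y,a,w.mean(0),e,np.degrees(np.arctan2(v[1],v[0])))
cv2.imwrite('pics/t8c.png',np.hstack([crop(t,410,180,500,280,4),crop(d,270,150,370,250,4)]))
E
```

```text
[ 0.47332695 -0.02226221  0.12877565] [ 6.82566855e-01  7.30823153e-01 -6.72815808e-05  5.20811800e-05]
324.6131541725601 196.7878359264498 707.0 (309, 182, 32, 31) [ 0.47347999 -0.02175999  0.005     ] [0.0005114  0.00019031 0.12377556]
[[324.4100413  197.30356365]]
460.65636856368565 236.6836495031617 922.5 [ 0.5175677  -0.22592294  0.041     ] [np.float64(0.14400733335926044), np.float64(0.035673613302315395)] -90.58888680150372
```

View pics/t8c.png

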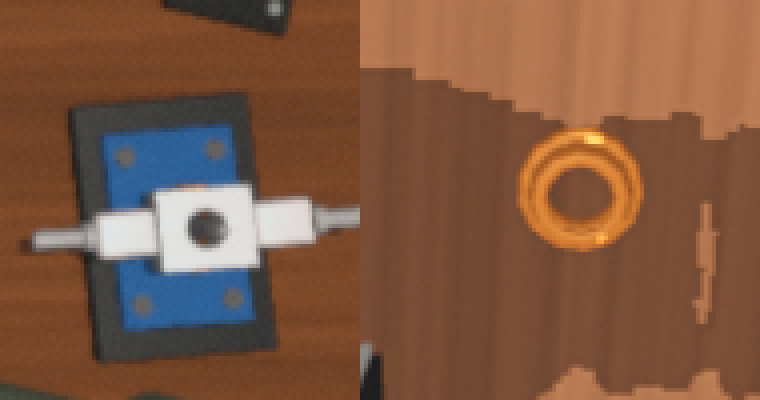

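>>> {"name": "drive_tool", "arguments": {
  "series": [
    [0.6,0,0,-0.15,0,0,0],
    [0.6,0,0.002,-0.3,0,0,0],
    [0.6,0,0.002,-0.45,0,0,0],
    [0.6,0,0.002,-0.57,0,0,0],
    [0.6,0,0.002,-0.63,0,0,0],
    [0.6,0,0.002,-0.63,0,0,0],
    [0.6,0,0.002,-0.63,0,0,0],
    [0.25,0,0.002,-0.63,0,0,0]
  ],
  "newtons": 25
}}

```text
time_s: 23.7
eef_pos: [0.4742, -0.0213, 0.0039]
tcp_rot: [0.682, 0.731, 0.001, 0.001]
wrist_force: [-0.3, 1.0, -0.7]
gripper_width: 0.529
grip_force: 0.0
```

>>> {"name": "drive_tool", "arguments": {
  "series": [
    [0.15,0,0,0,0,0,0],
    [0.15,0,0,0,0,0,0],
    [0.15,0,0,0,0,0,0],
    [0.15,0,0,0,0,0,0],
    [0.15,0,0,0.05,0,0,0],
    [0.15,0,0,0.2,0,0,0],
    [0.15,0,0,0.4,0,0,0],
    [0.15,0,0,0.58,0,0,0]
  ]
}}

```text
time_s: 24.7
eef_pos: [0.4731, -0.0211, 0.1205]
tcp_rot: [0.682, 0.731, 0.0, 0.0]
wrist_force: [-0.5, -0.3, -0.1]
gripper_width: 0.289
grip_force: 25.0
```

>>> {"name": "drive_tool", "arguments": {
  "series": [
    [0.15,0.03,-0.1,0.02,0,0,0],
    [0.15,0.07,-0.25,0.04,0,0,0],
    [0.15,0.1,-0.4,0.05,0,0,0],
    [0.15,0.13,-0.55,0.05,0,0,0],
    [0.15,0.16,-0.7,0.05,0,0,0],
    [0.15,0.19,-0.85,0.05,0,0,0],
    [0.15,0.21,-0.95,0.05,0,0,0],
    [0.15,0.22,-1,0.05,0,0,0]
  ]
}}

```text
time_s: 25.7
eef_pos: [0.5171, -0.2219, 0.1289]
tcp_rot: [0.682, 0.731, 0.0, -0.0]
wrist_force: [-0.9, 0.6, -0.6]
gripper_width: 0.289
grip_force: 25.0
```

>>> {"name": "drive_tool", "arguments": {
  "series": [
    [0.15,0,-0.01,0,0,0,0],
    [0.15,0,-0.01,0,0,0,0],
    [0.15,0,-0.01,0,0,0,0],
    [0.15,0,-0.01,0,0,0,0],
    [0.15,0,-0.01,0,0,0,0],
    [0.15,0,-0.01,0,0,0,0],
    [0.15,0,-0.01,0,0,0,0],
    [0.15,0,-0.01,0,0,0,0]
  ]
}}

```text
time_s: 26.7
eef_pos: [0.5171, -0.2231, 0.1289]
tcp_rot: [0.682, 0.731, 0.0, 0.0]
wrist_force: [0.5, -0.7, -0.2]
gripper_width: 0.288
grip_force: 25.0
```

Run:
```python
from h import *
d=shot('wrist','w9');s=telemetry.state();p=s['eef_pos'];print(p,s['tcp_rot'])
R=Rot.from_quat(s['tcp_rot']).as_matrix()
for x,y,a,k in blobs(d,omask(d),150):
    w=onplane(d,[x,y],p[2]+.003)[0];print(x,y,a,cv2.boundingRect(k),w,R.T@(w-p))
e=shot('side','s9')
cv2.imwrite('pics/w9c.png',np.hstack([crop(d,275,210,375,310,4),crop(e,290,190,390,290,4)]))
```

```text
[ 0.51708722 -0.22311033  0.12884333] [ 6.82145556e-01  7.31216411e-01 -2.85153230e-06 -1.44900662e-05]
324.95094578694903 254.4814915376957 1841.5 (301, 230, 49, 49) [ 0.51771682 -0.22324034  0.13184333] [-0.00017331  0.00061899 -0.00300002]
521.7039479973233 95.39422617340597 3487.0 (487, 59, 67, 73) [ 0.61185484 -0.12928078  0.13184333] [ 0.08703106  0.10104689 -0.00300091]
```

View pics/w9c.png

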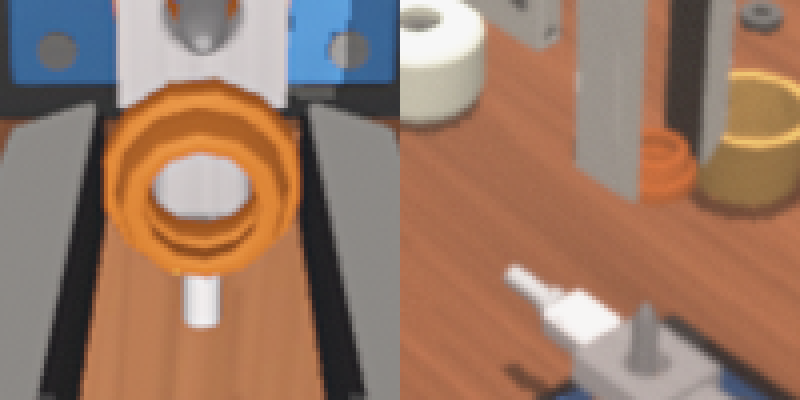

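>>> {"name": "drive_tool", "arguments": {
  "series": [
    [0.15,0,0,-0.06,0,0,0],
    [0.15,0,0,-0.13,0,0,0],
    [0.15,0,0,-0.19,0,0,0],
    [0.15,0,0,-0.24,0,0,0],
    [0.15,0,0,-0.28,0,0,0],
    [0.15,0,0,-0.31,0,0,0],
    [0.15,0,0,-0.34,0,0,0],
    [0.15,0,0,-0.34,0,0,0]
  ]
}}

```text
time_s: 27.8
eef_pos: [0.5168, -0.2229, 0.0604]
tcp_rot: [0.682, 0.731, -0.0, -0.0]
wrist_force: [0.1, 0.3, -0.5]
gripper_width: 0.29
grip_force: 25.0
```

>>> {"name": "drive_tool", "arguments": {
  "series": [
    [0.15,0,0,-0.01,0,0,0],
    [0.15,0,0,-0.02,0,0,0],
    [0.15,0,0,-0.03,0,0,0],
    [0.15,0,0,-0.04,0,0,0],
    [0.15,0,0,-0.046,0,0,0],
    [0.15,0,0,-0.05,0,0,0],
    [0.15,0,0,-0.05,0,0,0],
    [0.15,0,0,-0.05,0,0,0]
  ]
}}

```text
time_s: 28.8
eef_pos: [0.5171, -0.2231, 0.0509]
tcp_rot: [0.682, 0.731, 0.0, 0.0]
wrist_force: [0.0, 0.5, 0.5]
gripper_width: 0.292
grip_force: 25.0
```

Just about at contact; creep 2 mm more.

>>> {"name": "drive_tool", "arguments": {
  "series": [
    [0.15,0,0,-0.002,0,0,0],
    [0.15,0,0,-0.004,0,0,0],
    [0.15,0,0,-0.006,0,0,0],
    [0.15,0,0,-0.008,0,0,0],
    [0.15,0,0,-0.008,0,0,0],
    [0.15,0,0,-0.008,0,0,0],
    [0.15,0,0,-0.008,0,0,0],
    [0.15,0,0,-0.008,0,0,0]
  ]
}}

```text
time_s: 29.8
eef_pos: [0.5172, -0.2232, 0.0501]
tcp_rot: [0.682, 0.731, -0.0, 0.0]
wrist_force: [-2.0, 0.4, 6.1]
gripper_width: 0.289
grip_force: 25.0
```

>>> {"name": "drive_tool", "arguments": {
  "series": [
    [0.6,0,0,0,0,0,0],
    [0.6,0,0,0,0,0,0],
    [0.6,0,0,0.03,0,0,0],
    [0.6,0,0,0.13,0,0,0],
    [0.6,0,0,0.27,0,0,0],
    [0.6,0.02,0.06,0.38,0,0,0],
    [0.6,0.06,0.17,0.4,0,0,0],
    [0.6,0.11,0.3,0.4,0,0,0]
  ]
}}

```text
time_s: 30.8
eef_pos: [0.5399, -0.1631, 0.1305]
tcp_rot: [0.682, 0.731, 0.0, 0.001]
wrist_force: [0.6, 0.3, -0.2]
gripper_width: 0.601
grip_force: 0.0
```

>>> {"name": "drive_tool", "arguments": {
  "series": [
    [0.6,0.05,0.13,0,0,0,0],
    [0.6,0.1,0.27,0,0,0,0],
    [0.6,0.15,0.4,0,0,0,0],
    [0.6,0.2,0.53,0,0,0,0],
    [0.6,0.25,0.66,0,0,0,0],
    [0.6,0.3,0.8,0,0,0,0],
    [0.6,0.34,0.9,0,0,0,0],
    [0.6,0.38,1,0,0,0,0]
  ]
}}

```text
time_s: 31.8
eef_pos: [0.6155, 0.0377, 0.1294]
tcp_rot: [0.682, 0.731, -0.0, 0.0]
wrist_force: [0.0, -0.0, -0.4]
gripper_width: 0.6
grip_force: 0.0
```

>>> {"name": "drive_tool", "arguments": {
  "series": [
    [0.6,0.05,0.13,0,0,0,0],
    [0.6,0.1,0.27,0,0,0,0],
    [0.6,0.13,0.39,0,0,0,0],
    [0.6,0.142,0.453,0,0,0,0],
    [0.6,0.142,0.453,0,0,0,0],
    [0.6,0.142,0.453,0,0,0,0],
    [0.6,0.142,0.453,0,0,0,0],
    [0.6,0.142,0.453,0,0,0,0]
  ]
}}

```text
time_s: 32.8
eef_pos: [0.6434, 0.1268, 0.1293]
tcp_rot: [0.682, 0.731, -0.0, -0.0]
wrist_force: [0.4, -0.2, 0.2]
gripper_width: 0.6
grip_force: 0.0
```

Run:
```python
from h import *
d=shot('wrist','w10');s=telemetry.state();p=s['eef_pos'];print(p,s['tcp_rot'])
R=Rot.from_quat(s['tcp_rot']).as_matrix()
h=hsv(d);m=(h[...,1]<60)&(h[...,2]>90);sub=np.zeros_like(m);sub[150:245,250:400]=1
for x,y,a,k in blobs(d,m&sub,150):
    w=onplane(d,[x,y],.005)[0];print(x,y,a,cv2.boundingRect(k),w,R.T@(w-p))
print(proj(d,[p[0],p[1],.005]))
t=shot('top','t10')
for x,y,a,k in blobs(t,omask(t),60):
    if y>180: print('top',x,y,a,cv2.boundingRect(k),onplane(t,[x,y],.054))
cv2.imwrite('pics/w10c.png',np.hstack([crop(d,260,140,390,240,3),crop(t,410,180,500,280,3)]))
```

```text
[0.64346754 0.12694409 0.1293122 ] [ 6.82398895e-01  7.30979991e-01 -3.63507179e-05  1.96909414e-05]
325.02729636048525 196.69093009820912 1154.0 (306, 178, 39, 39) [0.64402724 0.12723023 0.005     ] [0.00025678 0.0005813  0.12431217]
[[324.40041027 196.95017384]]
top 461.5223744292237 236.68127853881276 182.5 (454, 229, 16, 16) [[ 0.51753187 -0.22350304  0.054     ]]
```

View pics/w10c.png

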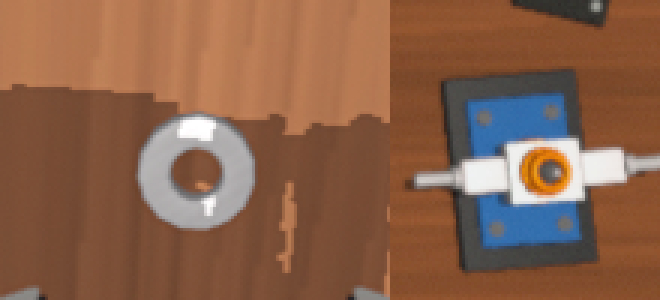

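Collar is centred under the tool, and the cone sits squarely on the pin.

>>> {"name": "drive_tool", "arguments": {
  "series": [
    [0.6,0,0,-0.15,0,0,0],
    [0.6,0,0.002,-0.3,0,0,0],
    [0.6,0,0.002,-0.45,0,0,0],
    [0.6,0,0.002,-0.57,0,0,0],
    [0.6,0,0.002,-0.633,0,0,0],
    [0.6,0,0.002,-0.633,0,0,0],
    [0.6,0,0.002,-0.633,0,0,0],
    [0.25,0,0.002,-0.633,0,0,0]
  ],
  "newtons": 25
}}

```text
time_s: 33.9
eef_pos: [0.6443, 0.128, 0.0037]
tcp_rot: [0.682, 0.731, 0.001, 0.001]
wrist_force: [0.1, 0.1, 0.2]
gripper_width: 0.526
grip_force: 0.0
```

>>> {"name": "drive_tool", "arguments": {
  "series": [
    [0.2,0,0,0,0,0,0],
    [0.2,0,0,0,0,0,0],
    [0.2,0,0,0,0,0,0],
    [0.2,0,0,0,0,0,0],
    [0.2,0,0,0.05,0,0,0],
    [0.2,0,0,0.2,0,0,0],
    [0.2,0,0,0.4,0,0,0],
    [0.2,0,0,0.63,0,0,0]
  ]
}}

```text
time_s: 34.9
eef_pos: [0.6426, 0.1278, 0.129]
tcp_rot: [0.682, 0.731, -0.001, -0.001]
wrist_force: [-0.3, 0.6, -0.9]
gripper_width: 0.374
grip_force: 25.0
```

>>> {"name": "drive_tool", "arguments": {
  "series": [
    [0.2,-0.04,-0.1,0,0,0,0],
    [0.2,-0.09,-0.24,0,0,0,0],
    [0.2,-0.14,-0.38,0,0,0,0],
    [0.2,-0.19,-0.52,0,0,0,0],
    [0.2,-0.24,-0.66,0,0,0,0],
    [0.2,-0.29,-0.8,0,0,0,0],
    [0.2,-0.33,-0.92,0,0,0,0],
    [0.2,-0.36,-1,0,0,0,0]
  ]
}}

```text
time_s: 35.9
eef_pos: [0.5696, -0.0734, 0.1271]
tcp_rot: [0.683, 0.731, -0.001, -0.001]
wrist_force: [-0.2, -0.6, -0.2]
gripper_width: 0.372
grip_force: 25.0
```

>>> {"name": "drive_tool", "arguments": {
  "series": [
    [0.2,-0.05,-0.13,0,0,0,0],
    [0.2,-0.1,-0.28,0,0,0,0],
    [0.2,-0.16,-0.44,0,0,0,0],
    [0.2,-0.21,-0.59,0,0,0,0],
    [0.2,-0.25,-0.7,0,0,0,0],
    [0.2,-0.271,-0.755,0,0,0,0],
    [0.2,-0.271,-0.755,0,0,0,0],
    [0.2,-0.271,-0.755,0,0,0,0]
  ]
}}

```text
time_s: 36.9
eef_pos: [0.5174, -0.2222, 0.1284]
tcp_rot: [0.682, 0.731, 0.0, -0.0]
wrist_force: [0.5, 0.8, 0.2]
gripper_width: 0.371
grip_force: 25.0
```

Run:
```python
from h import *
d=shot('wrist','w11');s=telemetry.state();p=s['eef_pos'];print(p,s['tcp_rot'])
R=Rot.from_quat(s['tcp_rot']).as_matrix()
# bore rim: dark/other pixels inside the grey ring
h=hsv(d);m=((h[...,1]<60)&(h[...,2]>90)).astype(np.uint8);sub=np.zeros_like(m);sub[215:300,303:349]=1
c,hi=cv2.findContours(m*sub,cv2.RETR_CCOMP,cv2.CHAIN_APPROX_NONE)
for k,q in zip(c,hi[0]):
    if cv2.contourArea(k)>60: print(q[3],cv2.contourArea(k),cv2.boundingRect(k),[np.round(x,1) for x in cv2.fitEllipse(k)])
print('expect',proj(d,p-[0,0,-.007]))
```

```text
[ 0.51749348 -0.22217498  0.12851058] [ 6.81746016e-01  7.31588888e-01  1.56479583e-04 -2.07997303e-04]
-1 2801.5 (303, 215, 46, 78) [array([325.3, 250.9]), array([50.6, 77.7]), np.float64(179.0)]
expect [[324.07335767 257.14608986]]
```

>>> {"name": "drive_tool", "arguments": {
  "series": [
    [0.2,-0.001,-0.004,-0.05,0,0,0],
    [0.2,-0.001,-0.004,-0.11,0,0,0],
    [0.2,-0.001,-0.004,-0.17,0,0,0],
    [0.2,-0.001,-0.004,-0.22,0,0,0],
    [0.2,-0.001,-0.004,-0.26,0,0,0],
    [0.2,-0.001,-0.004,-0.285,0,0,0],
    [0.2,-0.001,-0.004,-0.3,0,0,0],
    [0.2,-0.001,-0.004,-0.3,0,0,0]
  ]
}}

```text
time_s: 37.95
eef_pos: [0.5171, -0.2239, 0.0686]
tcp_rot: [0.682, 0.731, 0.0, 0.0]
wrist_force: [-1.0, 0.3, 0.5]
gripper_width: 0.372
grip_force: 25.0
```

>>> {"name": "drive_tool", "arguments": {
  "series": [
    [0.2,0,0,-0.004,0,0,0],
    [0.2,0,0,-0.008,0,0,0],
    [0.2,0,0,-0.012,0,0,0],
    [0.2,0,0,-0.016,0,0,0],
    [0.2,0,0,-0.02,0,0,0],
    [0.2,0,0,-0.02,0,0,0],
    [0.2,0,0,-0.02,0,0,0],
    [0.2,0,0,-0.02,0,0,0]
  ]
}}

```text
time_s: 38.95
eef_pos: [0.5171, -0.2239, 0.0647]
tcp_rot: [0.682, 0.731, 0.0, 0.0]
wrist_force: [0.4, -0.5, 0.0]
gripper_width: 0.371
grip_force: 25.0
```

>>> {"name": "drive_tool", "arguments": {
  "series": [
    [0.2,0,0,-0.002,0,0,0],
    [0.2,0,0,-0.004,0,0,0],
    [0.2,0,0,-0.006,0,0,0],
    [0.2,0,0,-0.008,0,0,0],
    [0.2,0,0,-0.008,0,0,0],
    [0.2,0,0,-0.008,0,0,0],
    [0.2,0,0,-0.008,0,0,0],
    [0.2,0,0,-0.008,0,0,0]
  ]
}}

```text
time_s: 39.95
eef_pos: [0.5173, -0.224, 0.0639]
tcp_rot: [0.682, 0.731, -0.0, 0.0]
wrist_force: [-0.7, 1.0, 5.5]
gripper_width: 0.373
grip_force: 25.0
```

Contact at the expected height; release and back off upward.

>>> {"name": "drive_tool", "arguments": {
  "series": [
    [0.6,0,0,0,0,0,0],
    [0.6,0,0,0,0,0,0],
    [0.6,0,0,0,0,0,0],
    [0.6,0,0,0.05,0,0,0],
    [0.6,0,0,0.15,0,0,0],
    [0.6,0,0,0.3,0,0,0],
    [0.6,0,0.05,0.4,0,0,0],
    [0.6,0,0.15,0.4,0,0,0]
  ]
}}

```text
time_s: 40.95
eef_pos: [0.5188, -0.1947, 0.1457]
tcp_rot: [0.683, 0.731, 0.001, 0.003]
wrist_force: [-0.1, -0.3, 1.1]
gripper_width: 0.599
grip_force: 0.0
```

>>> {"name": "drive_tool", "arguments": {
  "series": [
    [0.6,0,0.15,0,0,0,0],
    [0.6,0,0.3,0,0,0,0],
    [0.6,0,0.45,0,0,0,0],
    [0.6,0,0.6,0,0,0,0],
    [0.6,0,0.75,0,0,0,0],
    [0.6,0,0.8,0,0,0,0],
    [0.6,0,0.8,0,0,0,0],
    [0.6,0,0.8,0,0,0,0]
  ]
}}

```text
time_s: 41.95
eef_pos: [0.517, -0.0346, 0.1429]
tcp_rot: [0.682, 0.731, -0.0, 0.0]
wrist_force: [0.2, -0.6, -0.1]
gripper_width: 0.603
grip_force: 0.0
```

Run:
```python
from h import *
s=shot('side','s12');t=shot('top','t12')
for D in(s,t): print(proj(D,[.517,-.2235,.071]))
cv2.imwrite('pics/fin.png',np.hstack([crop(s,300,240,400,330,4),crop(t,410,185,500,275,4)]))
```

```text
[[351.01566315 266.52408717]]
[[465.19950478 237.2547353 ]]
```

View pics/fin.png

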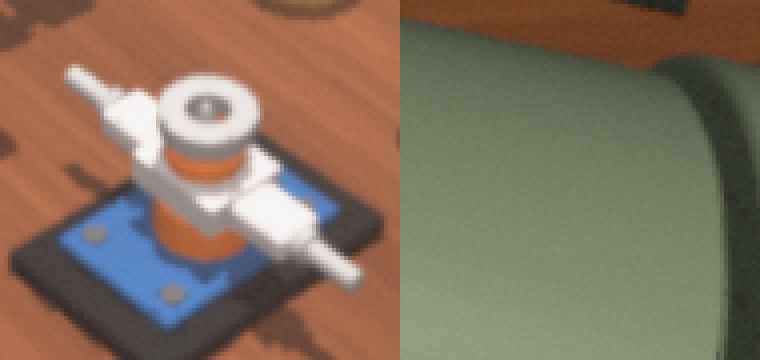

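The side view shows the full stack seated and level: barrel, hanger across the plate, stepped bushing, then the collar with the pin tip in its bore at about (351,266).

```bash
python3 -c "
from station import ticket
print(ticket.close_job())"
```

```text
the job is handed in; nothing more can be done
None
```

The skate truck is assembled on the kingpin in order (barrel bushing, hanger across the plate, stepped bushing, collar), each lowered to contact, and the job is handed in at about 42 s; the judge's result was not shown.

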